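# Unplug the blow nozzle from the air coupling and stow it

### The arm

A 7-joint arm with a two-finger parallel gripper is mounted at the origin on the work surface. World frame = base frame: x ahead of the robot, y to its left, z up, the work surface at z = 0. Lengths are in m, angles in rad, forces in N, time in s.
With the tool pointing down it reaches from about 0.425 to 0.875 m from the base axis. Payload 4.7 kg.
Tool frame: the origin (TCP) lies midway between the tips of the shut fingers; the grasp point (between the pads) lies 19 mm behind it; z points along the fingers, y is the line along which they close (so a half turn about z gives the same grasp; the last joint's range is limited). The gripper opens to 87 mm and grips with 3 to 60 N. Pads are 19 mm wide; open, the fingers measure 117 mm over their backs; the gripper's body (75 mm by 190 mm) begins 51 mm behind the grasp point.
Start: joints at [1.125, 0.321, -0.07, 1.45, 0.023, 1.371, -0.057], TCP at [0.288, -0.583, 0.223] pointing down, gripper open.
Joint ranges: [-2.86, 2.86], [-0.3, 2.09], [-1.38, 1.24], [0.06, 2.45], [-1.56, 4.7], [0.09, 2.05], [-2.69, 2.69]. Speed limits (rad/s): [2.57, 2.57, 3.14, 3.14, 3.14, 3.14, 3.14].

### API

Orientations are given as a rotation vector (axis times angle).
In Python, from bench import ctrl gives the robot as it stands. The module is installed in compiled form; this text tells all that it offers.
- The arm moves only by the shell command python3 -m handwheel 'ROWS' [FORCE]. ROWS is JSON, a list of rows, each a list of 7 numbers: the finger opening in m, from 0 to 0.087, then the shift along the tool's x, y, z in m, then the turn, a rotation vector about the tool's x, y, z in degrees. A call has 1 to 12 rows; each row shifts and turns the commanded pose from where the row before left it, along the tool's axes as they then stand; what a row does not reach is not made up. A row lasts 1/8 s, in which the tool goes at most 62.5 mm and 10.7 degrees, less where a joint would pass 70% of its speed; a pose out of reach is approached as far as the arm can. A call is refused whole if a number of a shift passes 0.0625 or a number of a turn 10.7, either way. A call with a gripper value outside its range is refused whole. The fingers move at their own pace and stop on an object; FORCE is the grip in N (left out, the last holds). Time passes only in rows, so rows that do not move let the fingers close. It gives the time, the measured TCP pose, the force, the opening and the grip force at its end, in the units of the state.
- ctrl.get_state(): the state, without advancing time (a new reading comes with each control period).
- ctrl.get_image(name): name is "scene" or "top" or "wrist"; returns (picture, depth): 400x640x3 uint8, blue, green, red; 400x640 float32, m along the optical axis (not along the pixel's ray), 0 where there is no reading.
- ctrl.camera_info(name): a dict with "intrinsics" (3x3 intrinsics, pixels), "R" (3x3) and "t" (3): a world point X has camera coordinates R X + t. Camera axes: x right, y down, z forward; pixel columns grow to the right and rows downward; lengths in m; the calibration is good to about 2 mm. A picture is of the moment at which its call begins: read the wrist's pose just before it. camera_info takes no time and is no camera call; for the wrist camera it gives the pose at the moment of the call.
- ctrl.close_job(): hands the job in; it is judged then, once.
The state is a dict: "time": time; "joint_positions": joint angles; "qd": joint speeds; "joint_torque": joint torques, N m; "position": TCP position; "tool_rot": TCP orientation; "ft_force": force on the tool from outside, world axes, zero at the start; "torque": the same for the moment, N m; "grip_width": opening from 0.0 (shut) to 1.0 (fully open); "grip_force": force on a finger pad.
Only numpy, scipy, OpenCV 4.12 (cv2) and the standard library are available. Lean on these libraries where they do the work, as an engineer would, in place of code of your own. Each camera call takes 0.05 s, during which the arm holds its last target. There are 200 camera calls.

### The job

In the locksmith's stall, free the blue-gripped blow nozzle from the air coupling: gently press the red collar back against its spring until it is fully back, draw the nozzle straight up out of the coupling, and let the collar snap forward again. Then stand the nozzle, plug end down, fully home in the free hole of the wooden rack and let go. Do not ram the collar against its stop, wrench the nozzle while it is locked or force it into the hole, and leave everything else where it is.

Things in the scene. Friction and masses are not known exactly. Their poses are not given: they have to be found in the camera images.
- manifold: Air point fixed to the table: aluminium block 70 x 80 mm (x, y) on a 90 x 110 mm foot, block top 40 mm up, with a steel quick coupling upright in its middle. Origin: centre of the underside, on the coupling's axis; z up. Coupling tube 28 mm outside, bore 19.5 mm. Carries the red collar. Keep pushes of the fingers on any of it under 30 N, of the nozzle on it under 40 N
- coupling_seat (a point): Centre of the floor of the coupling's bore, 50 mm above the table; the plugged-in nozzle's foot rests here. Two pawls driven by the collar lock in the nozzle's groove and clear it once the collar is back by 4 to 5 mm. The nozzle must start to rise while the collar is back; 1.5 mm of rise passes the groove. Then the pawls drag with some 10 to 15 N until it has risen 17 mm
- coupling_mouth (a point): Centre of the mouth of the coupling's bore, 74 mm above the table. The red collar around it is a flat ring 58 mm outside, 24 mm inside diameter. How high it stands differs: its upper face at rest is 9 to 25 mm above this point, so feel for it. Open fingertips astride the nozzle can press it straight down, then close on the nozzle with the tips still holding it, and lift
- sleeve (a joint): Travel of the red collar, m: 0 = forward (up, locked rest position), 0.007 = fully back (down, hard stop). Its spring needs about 6 N to start and 10 N at the stop. As the nozzle is drawn out the collar rises with the fingertips to about 4 mm, is held there by the pawls, and snaps forward by itself once the plug has left them
- nozzle: Blow nozzle: upright round plug and grip, 18 mm diameter: brass from foot to 35 mm, blue grip 35 to 78 mm, then a bent brass pipe 7 mm thick leaving the top sideways along the nozzle's own +x, 55 mm out, top at 92 mm. About 0.15 kg. Origin: centre of the foot (plug end); z up along the plug. Locking groove 7.5 to 13 mm above the foot. Starts in the coupling, pipe turned to any side
- rack: Wooden rack, fixed to the table: block 60 x 150 x 40 mm (x, y, z), two blind holes 20.4 mm in diameter and 20 mm deep in its top, 2 mm chamfers, on its own y axis at -45 mm (free) and +45 mm (holds the yellow spare nozzle). Origin: centre of the underside. Push the nozzle into it with less than 40 N
- free_hole (a point): Centre of the floor of the rack's free hole, 20 mm above the table, 20 mm below its mouth; the stowed nozzle's foot rests here
- spare: Spare straight nozzle with a yellow grip, 18 mm diameter, 80 mm tall, standing in the rack's other hole. Origin: centre of its foot. Leave alone
- padlock: Brass padlock lying flat, 42 x 36 x 20 mm with a steel shackle to its +x, origin under its body. Leave alone
- can: Red drinks can, 66 mm diameter, 115 mm tall, origin under its centre. Leave alone
- screwdriver: Screwdriver lying on the table. Leave alone
- brush: Brush lying on the table. Leave alone
- tray: Green tray 110 x 160 x 30 mm with brass key blanks, origin under its centre. Leave alone
- blankbox: Cardboard box with a pale lid, 72 x 122 x 61 mm, origin under its centre. Leave alone

How it is judged:
By the outcome, as a careful person would: the job done as asked, in the order asked, and still so for the second after the job is handed in, with the robot touching nothing.
It also fails if it takes over 54 s, if anything falls off the work surface, if the arm or the gripper's body presses on something with over 40 N, if the wrist force passes 120 N, or if a joint passes its speed limit or range.

## Working session

There is one attempt and no reset: what is moved stays moved. The work goes in short steps, Python scripts to look and compute and a shell command to move; the robot and the scene stay as the last step left them, time stands still between calls to the robot, and variables do not carry over. Pictures are saved under pics/ and viewed, at most 10 in all, crops included, and the job is handed in when it is done.

```bash
mkdir -p pics; cat > h.py <<'E'
import numpy as np, cv2
from bench import ctrl
def world(name,info,uv,depth=None,z=None):
    K,R,t=[np.array(info[k]) for k in("intrinsics","R","t")]
    uv=np.atleast_2d(uv).astype(float)
    d=np.c_[uv,np.ones(len(uv))]@np.linalg.inv(K).T
    c=-R.T@t; w=d@R
    if depth is not None: return c+w*np.asarray(depth).reshape(-1,1)
    return c+w*((z-c[2])/w[:,2])[:,None]
E
python3 - <<'E'
from h import *
for n in("top","scene"):
    i=ctrl.camera_info(n);p,d=ctrl.get_image(n)
    cv2.imwrite(f"pics/{n}0.png",p);np.savez(f"{n}0.npz",p=p,d=d,**i)
    print(n,-i["R"].T@i["t"],i["intrinsics"][0][0])
s=ctrl.get_state();print({k:np.round(s[k],3) for k in s})
E
```

```text
top [0.44653286 0.02098194 1.12997546] 382.9453291464738
scene [1.09569677 0.40911056 0.82240513] 428.9573044498664
{'time': np.float64(0.1), 'joint_positions': array([ 1.125,  0.322, -0.07 ,  1.452,  0.023,  1.371, -0.057]), 'qd': array([ 0.001, -0.001, -0.002, -0.003,  0.001,  0.001, -0.001]), 'joint_torque': array([-0.0000e+00, -4.9257e+01, -4.0600e-01, -3.1340e+01, -6.4000e-02,
        4.0000e-02,  0.0000e+00]), 'position': array([ 0.288, -0.582,  0.222]), 'tool_rot': array([-3.057e+00, -7.160e-01,  1.000e-03]), 'ft_force': array([-0.46 ,  0.233,  0.337]), 'torque': array([-0.014,  0.031,  0.033]), 'grip_force': np.float64(0.0), 'grip_width': np.float64(1.003)}
```

View pics/top0.png

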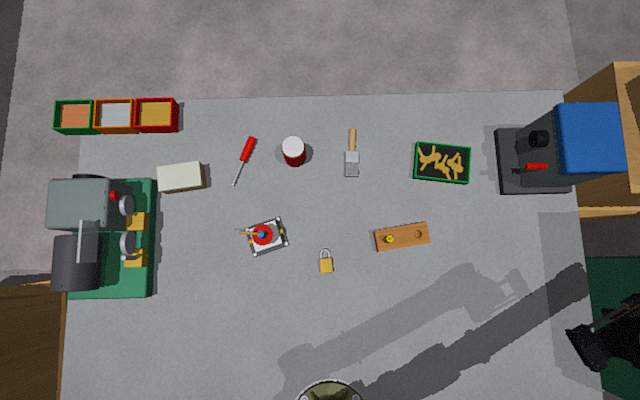

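View pics/scene0.png

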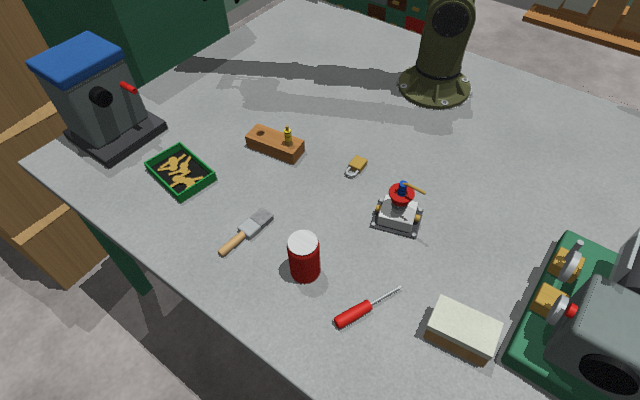

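The top view shows the coupling and red collar at about (262,235) with the pipe pointing left to (240,232). The rack is at about (402,236), with its free hole at about (418,234). In the scene view the collar is at about (402,195) and the free hole at about (260,133).

```bash
python3 - <<'E'
from h import *
for n,box in(("top",(235,215,290,258)),("scene",(370,175,430,240))):
    f=np.load(n+"0.npz");p,d=f["p"],f["d"];h=cv2.cvtColor(p,cv2.COLOR_BGR2HSV)
    def mask(lo,hi,b):
        m=cv2.inRange(h,lo,hi);z=np.zeros_like(m);z[b[1]:b[3],b[0]:b[2]]=m[b[1]:b[3],b[0]:b[2]];return z
    red=mask((0,190,90),(6,255,255),box)|mask((174,190,90),(180,255,255),box)
    blue=mask((100,130,60),(125,255,255),box); ora=mask((9,110,90),(25,255,255),box)
    for nm,m in(("red",red),("blue",blue),("brass",ora)):
        v,u=np.nonzero(m); 
        if len(u)==0: continue
        w=world(n,f,np.c_[u,v],depth=d[v,u]); print(n,nm,len(u),"px",u.mean(),v.mean(),u.min(),u.max(),v.min(),v.max(),"med",np.median(w,0).round(4),"zpct",np.percentile(w[:,2],[5,50,95]).round(4))
        if nm=="red":
            pts=cv2.convexHull(np.c_[u,v]).reshape(-1,1,2);e=cv2.fitEllipse(pts);print(" ellipse",e,[world(n,f,[e[0]],z=z).round(4)[0] for z in(.083,.091,.099)])
        if nm=="brass": print(np.c_[u,v,w.round(3)][::4].tolist())
    rb=(365,215,435,258) if n=="top" else (238,118,312,168)
    m=mask((5,70,50),(25,255,255),rb);v,u=np.nonzero(m);w=world(n,f,np.c_[u,v],depth=d[v,u])
    k=abs(w[:,2]-.04)<.006;q=w[k];r=cv2.minAreaRect(q[:,:2].astype(np.float32)*1000);print(n,"rack",k.sum(),q.mean(0).round(4),r)
    c=p.copy();x0,y0,x1,y1=rb;a=cv2.resize(c[y0:y1,x0:x1],None,fx=8,fy=8,interpolation=2)
    x0,y0,x1,y1=box;b=cv2.resize(c[y0:y1,x0:x1],None,fx=6,fy=6,interpolation=2)
    H=a.shape[0]+b.shape[0];W=max(a.shape[1],b.shape[1]);o=np.zeros((H,W,3),np.uint8);o[:a.shape[0],:a.shape[1]]=a;o[a.shape[0]:,:b.shape[1]]=b
    o=o if H<=600 else cv2.resize(o,None,fx=599/H,fy=599/H);cv2.imwrite(f"pics/{n}1.png",o);print(o.shape)
E
```

```text
top red 223 px 262.68161434977577 234.61434977578475 252 272 224 244 med [0.51   0.1695 0.0992] zpct [0.0958 0.0992 0.1021]
 ellipse ((262.02984619140625, 234.27212524414062), (19.489665985107422, 20.25377655029297), 8.174848556518555) [array([0.515 , 0.1745, 0.083 ]), array([0.5144, 0.1733, 0.091 ]), array([0.5139, 0.1721, 0.099 ])]
top blue 34 px 261.70588235294116 234.1764705882353 258 264 231 237 med [0.5115 0.1681 0.1273] zpct [0.0958 0.1273 0.131 ]
top brass 88 px 257.54545454545456 233.70454545454547 239 283 228 244 med [0.5177 0.1956 0.129 ] zpct [0.023  0.129  0.1427]
[[280.0, 228.0, 0.535, 0.131, 0.027], [281.0, 229.0, 0.532, 0.128, 0.031], [282.0, 230.0, 0.529, 0.125, 0.028], [242.0, 231.0, 0.521, 0.217, 0.143], [280.0, 231.0, 0.527, 0.131, 0.031], [239.0, 232.0, 0.518, 0.225, 0.144], [243.0, 232.0, 0.518, 0.215, 0.141], [247.0, 232.0, 0.518, 0.205, 0.139], [251.0, 232.0, 0.518, 0.195, 0.137], [255.0, 232.0, 0.518, 0.185, 0.135], [282.0, 232.0, 0.524, 0.125, 0.03], [245.0, 233.0, 0.516, 0.21, 0.14], [249.0, 233.0, 0.515, 0.2, 0.137], [253.0, 233.0, 0.515, 0.19, 0.139], [25
[... 1390 characters left out ...]
1.0, 191.0, 0.522, 0.218, 0.141], [422.0, 192.0, 0.521, 0.22, 0.138], [424.0, 193.0, 0.522, 0.225, 0.139], [376.0, 206.0, 0.532, 0.124, 0.03], [380.0, 206.0, 0.527, 0.132, 0.032], [379.0, 207.0, 0.53, 0.131, 0.031], [378.0, 208.0, 0.533, 0.13, 0.029], [379.0, 209.0, 0.533, 0.133, 0.027], [417.0, 215.0, 0.5, 0.215, 0.032], [416.0, 216.0, 0.502, 0.214, 0.03], [420.0, 216.0, 0.497, 0.221, 0.03], [418.0, 217.0, 0.503, 0.219, 0.031], [417.0, 218.0, 0.501, 0.217, 0.024], [416.0, 219.0, 0.506, 0.217, 0.025], [418.0, 220.0, 0.506, 0.222, 0.025]]
scene rack 858 [ 0.5064 -0.2146  0.0391] ((503.7113952636719, -217.00399780273438), (65.3577880859375, 153.06317138671875), 9.917840957641602)
(599, 449, 3)
```

View pics/top1.png

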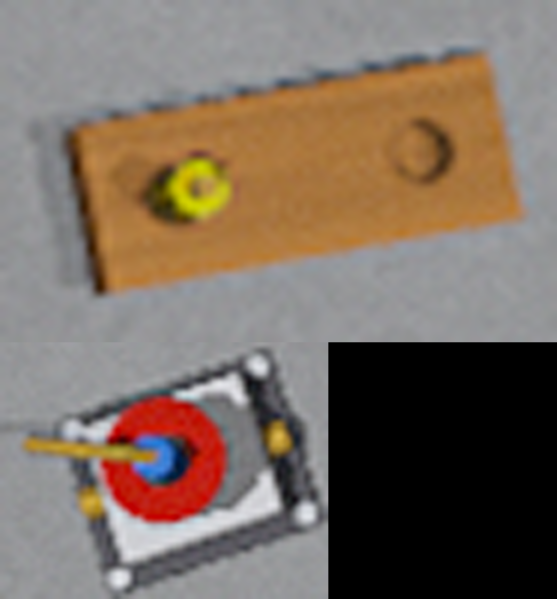

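The crop shows the collar around the blue grip, with the pipe pointing along about +y. The collar face is near z 0.0985 and the coupling at about (0.515, 0.172). The empty hole is at top-view pixel (418.0, 233.8). Rack size and height match what was given, so I'll move above the coupling.

```bash
python3 -m handwheel '[[0.06,0.0385,-0.041,-0.002,0,0,0],[0.06,0.0385,-0.041,-0.002,0,0,0],[0.06,0.0385,-0.041,-0.002,0,0,0],[0.06,0.0385,-0.041,-0.002,0,0,0],[0.06,0.0385,-0.041,-0.002,0,0,0],[0.06,0.0385,-0.041,-0.002,0,0,0],[0.06,0.0385,-0.041,-0.002,0,0,0],[0.06,0.0385,-0.041,-0.002,0,0,0],[0.06,0.0385,-0.041,-0.002,0,0,0]]' 10
cat >> h.py <<'E'
from scipy.spatial.transform import Rotation as Ro
def plan(p,yaw=None):
    "world target -> remaining shift along the tool axes (m), yaw error about tool z (deg), tilt"
    s=ctrl.get_state();R=Ro.from_rotvec(s["tool_rot"]).as_matrix();d=R.T@(np.array(p)-s["position"])
    y=np.degrees(np.arctan2(R[1,0],R[0,0]))
    print("t",round(float(s["time"]),2),"pos",np.round(s["position"],4),"tool shift",d.round(4),"yaw",y.round(2),"turn z",None if yaw is None else round(y-yaw,2),"tilt",R[:2,2].round(4),"F",np.round(s["ft_force"],1),"w",round(float(s["grip_width"])*87,1),"g",round(float(s["grip_force"]),1))
E
python3 - <<'E'
from h import *
plan([.515,.172,.25],85)
f=np.load("top0.npz");print(world("top",f,[[418.0,233.8]],z=.04))
E
```

```text
time: 1.23
position: [0.4352, -0.0963, 0.2404]
tool_rot: [3.059, 0.715, -0.0]
ft_force: [1.6, 0.2, -0.6]
grip_width: 0.689
grip_force: 0.0
t 1.23 pos [ 0.4352 -0.0963  0.2404] tool shift [ 0.1905 -0.2051 -0.0097] yaw 26.33 turn z -58.67 tilt [ 0.     -0.0005] F [ 1.6  0.2 -0.6] w 59.9 g 0.0
[[ 0.50897245 -0.2613479   0.04      ]]
```

```bash
python3 -m handwheel '[[0.06,0.038,-0.041,-0.002,0,0,0],[0.06,0.038,-0.041,-0.002,0,0,0],[0.06,0.038,-0.041,-0.002,0,0,0],[0.06,0.038,-0.041,-0.002,0,0,0],[0.06,0.038,-0.041,-0.002,0,0,0],[0.06,0,0,0,0,0,-10],[0.06,0,0,0,0,0,-10],[0.06,0,0,0,0,0,-10],[0.06,0,0,0,0,0,-10],[0.06,0,0,0,0,0,-10],[0.06,0,0,0,0,0,-8.5],[0.06,0,0,0,0,0,0]]'
python3 - <<'E'
from h import *
plan([.515,.172,.25],85)
i=ctrl.camera_info("wrist");p,d=ctrl.get_image("wrist");cv2.imwrite("pics/w0.png",p);np.savez("w0.npz",p=p,d=d,**i);print(-i["R"].T@i["t"],i["R"][2])
E
```

```text
time: 2.72
position: [0.5142, 0.1698, 0.2501]
tool_rot: [-2.321, -2.117, 0.001]
ft_force: [-1.0, -0.5, -0.3]
grip_width: 0.689
grip_force: 0.0
t 2.73 pos [0.5142 0.1698 0.2501] tool shift [0.0023 0.0006 0.0001] yaw 84.75 turn z -0.25 tilt [-0.0008 -0.0002] F [-1.  -0.5 -0.3] w 60.0 g 0.0
[0.52100986 0.24011707 0.41157788] [-0.02505909 -0.26043436 -0.9651663 ]
```

View pics/w0.png

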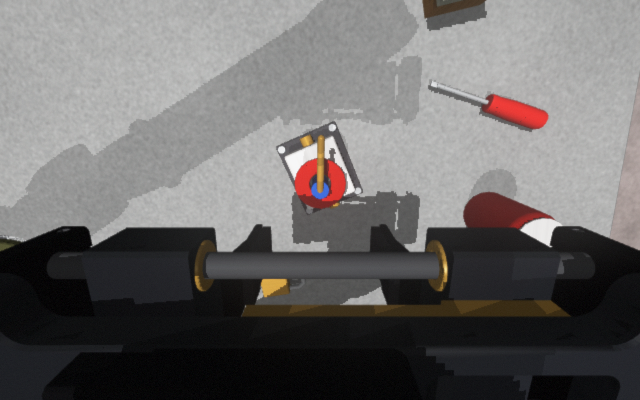

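The wrist view shows the collar at about (321,183), the blue grip top at (320,190), and the pipe running up to (321,137), lined up between the fingers.

```bash
cat > meas.py <<'E'
from h import *
import sys
n=sys.argv[1];f=np.load(n+".npz");p,d=f["p"],f["d"];h=cv2.cvtColor(p,cv2.COLOR_BGR2HSV)
b=[int(a) for a in sys.argv[2:6]];z=np.zeros(d.shape,np.uint8);z[b[1]:b[3],b[0]:b[2]]=255
R=(cv2.inRange(h,(0,190,90),(6,255,255))|cv2.inRange(h,(174,190,90),(180,255,255)))&z
B=cv2.inRange(h,(100,110,50),(125,255,255))&z
O=cv2.inRange(h,(9,110,60),(25,255,255))&z
v,u=np.nonzero(R);w=world(n,f,np.c_[u,v],depth=d[v,u]);print("red z",np.percentile(w[:,2],[5,50,95]).round(4))
e=cv2.fitEllipse(cv2.convexHull(np.c_[u,v]));print("ell",np.round(e[0],1),np.round(e[1],1),world(n,f,[e[0]],z=.0985).round(4))
v,u=np.nonzero(B);w=world(n,f,np.c_[u,v],depth=d[v,u]);k=w[:,2]>.122;print("blue",w[k].mean(0).round(4),k.sum(),((w[k].min(0)+w[k].max(0))/2).round(4))
v,u=np.nonzero(O);w=world(n,f,np.c_[u,v],depth=d[v,u]);k=w[:,2]>.13
q=world(n,f,np.c_[u,v][k],z=.1385);l=cv2.fitLine(q[:,:2].astype(np.float32),2,0,.01,.01).ravel();print("pipe dir",np.degrees(np.arctan2(l[1],l[0])),"pt",l[2:],"x at y.172",l[2]+l[0]/l[1]*(.172-l[3]),"y range",q[:,1].min(),q[:,1].max())
E
python3 meas.py w0 280 125 365 208
```

```text
red z [0.097  0.0981 0.0993]
ell [319.9 181.6] [43.7 49.9] [[0.5139 0.174  0.0985]]
blue [0.5134 0.1705 0.1273] 172 [0.5135 0.1712 0.1255]
pipe dir 83.489975 pt [0.51682025 0.201139  ] x at y.172 0.51349515 y range 0.17509891374567832 0.2263840814613178
```

```bash
python3 -m handwheel '[[0.03,0.002,-0.0006,0,0,0,1],[0.03,0,0,0.02,0,0,0],[0.03,0,0,0.03,0,0,0],[0.03,0,0,0.03,0,0,0],[0.03,0,0,0.03,0,0,0],[0.03,0,0,0.02,0,0,0],[0.03,0,0,0.01,0,0,0],[0.03,0,0,0.003,0,0,0],[0.03,0,0,0,0,0,0],[0.03,0,0,0,0,0,0]]'
python3 -c "
from h import *
plan([.5138,.1718,.0985],83.5)
i=ctrl.camera_info('wrist');p,d=ctrl.get_image('wrist');cv2.imwrite('pics/w1.png',p);np.savez('w1.npz',p=p,d=d,**i)"
```

```text
time: 4.03
position: [0.5147, 0.1722, 0.1084]
tool_rot: [2.337, 2.098, 0.002]
ft_force: [1.0, 0.2, -0.4]
grip_width: 0.347
grip_force: 0.0
t 4.03 pos [0.5147 0.1722 0.1084] tool shift [-0.0005 -0.0008  0.0099] yaw 83.83 turn z 0.33 tilt [0.0015 0.0001] F [ 1.   0.2 -0.4] w 30.2 g 0.0
```

View pics/w1.png

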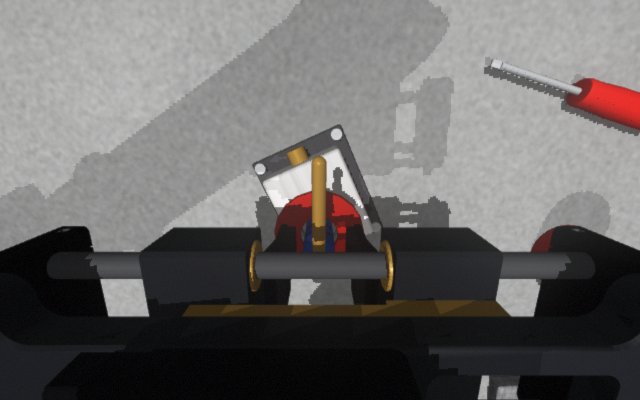

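The fingers straddle the blue grip at about column 320, with the finger rims near 258 and 388, so it is centred. Next I'll feel downward for the collar.

```bash
python3 -m handwheel '[[0.03,0,-0.0005,0.004,0,0,0],[0.03,0,0,0.002,0,0,0],[0.03,0,0,0.001,0,0,0],[0.03,0,0,0.001,0,0,0]]'
python3 -m handwheel '[[0.03,0,0,0.001,0,0,0],[0.03,0,0,0.0005,0,0,0]]'
python3 -m handwheel '[[0.03,0,0,0.001,0,0,0],[0.03,0,0,0,0,0,0]]'
python3 -m handwheel '[[0.03,0,0,0.001,0,0,0],[0.03,0,0,0,0,0,0]]'
```

```text
time: 4.58
position: [0.5135, 0.1721, 0.0994]
tool_rot: [-2.337, -2.099, 0.0]
ft_force: [-0.6, 0.1, -0.1]
grip_width: 0.346
grip_force: 0.0
time: 4.82
position: [0.5137, 0.1721, 0.0986]
tool_rot: [2.337, 2.099, -0.0]
ft_force: [-1.7, -0.1, 6.2]
grip_width: 0.346
grip_force: 2.7
time: 5.08
position: [0.5137, 0.1721, 0.0977]
tool_rot: [2.337, 2.099, -0.0]
ft_force: [-2.7, -1.3, 6.4]
grip_width: 0.343
grip_force: 3.0
time: 5.32
position: [0.5137, 0.1721, 0.0967]
tool_rot: [2.337, 2.099, -0.0]
ft_force: [-2.1, -0.9, 6.9]
grip_width: 0.345
grip_force: 3.2
```

```bash
python3 -m handwheel '[[0.03,0,0,0.001,0,0,0],[0.03,0,0,0.001,0,0,0],[0.03,0,0,0.001,0,0,0],[0.03,0,0,0,0,0,0]]'
python3 -m handwheel '[[0.03,0,0,0.0006,0,0,0],[0.03,0,0,0,0,0,0]]'
python3 -m handwheel '[[0.03,0,0,0.0005,0,0,0],[0.03,0,0,0,0,0,0]]'
python3 -m handwheel '[[0.03,0,0,0.0004,0,0,0],[0.03,0,0,0,0,0,0]]'
```

```text
time: 5.82
position: [0.5137, 0.1721, 0.094]
tool_rot: [2.337, 2.099, -0.0]
ft_force: [-2.7, 0.4, 8.1]
grip_width: 0.345
grip_force: 4.0
time: 6.08
position: [0.5137, 0.1722, 0.0935]
tool_rot: [2.337, 2.099, -0.0]
ft_force: [-2.3, -0.6, 8.2]
grip_width: 0.343
grip_force: 4.2
time: 6.32
position: [0.5137, 0.1721, 0.093]
tool_rot: [2.337, 2.098, -0.0]
ft_force: [-2.6, -1.6, 8.3]
grip_width: 0.344
grip_force: 4.3
time: 6.58
position: [0.5137, 0.1721, 0.0926]
tool_rot: [2.337, 2.098, -0.0]
ft_force: [-3.1, -0.1, 9.0]
grip_width: 0.342
grip_force: 4.4
```

```bash
python3 -m handwheel '[[0.03,0,0,0.0004,0,0,0],[0.03,0,0,0,0,0,0]]'
python3 -m handwheel '[[0.03,0,0,0.0003,0,0,0],[0.03,0,0,0,0,0,0]]'
python3 -m handwheel '[[0.03,0,0,0.0003,0,0,0],[0.03,0,0,0,0,0,0]]'
```

```text
time: 6.82
position: [0.5137, 0.1722, 0.0923]
tool_rot: [2.337, 2.099, -0.0]
ft_force: [-3.3, -1.8, 9.5]
grip_width: 0.346
grip_force: 4.5
time: 7.08
position: [0.5137, 0.1722, 0.0923]
tool_rot: [2.337, 2.098, -0.001]
ft_force: [-3.1, -1.5, 10.8]
grip_width: 0.343
grip_force: 5.5
time: 7.32
position: [0.5138, 0.1722, 0.0922]
tool_rot: [2.337, 2.098, -0.001]
ft_force: [-4.9, -1.1, 13.3]
grip_width: 0.345
grip_force: 6.4
```

```bash
python3 -m handwheel '[[0.02,0,0,0,0,0,0],[0.014,0,0,0,0,0,0],[0.012,0,0,0,0,0,0]]' 8
python3 -m handwheel '[[0,0,0,0,0,0,0],[0,0,0,0,0,0,0],[0,0,0,0,0,0,0]]' 38
python3 -c "
from h import *
plan([.5138,.1718,.0985],83.5)"
```

```text
time: 7.7
position: [0.5121, 0.1727, 0.0922]
tool_rot: [-2.336, -2.099, 0.005]
ft_force: [-8.8, -2.0, 15.8]
grip_width: 0.208
grip_force: 10.5
time: 8.07
position: [0.512, 0.1728, 0.0922]
tool_rot: [-2.336, -2.099, 0.005]
ft_force: [-8.9, -0.8, 17.9]
grip_width: 0.198
grip_force: 40.2
t 8.07 pos [0.512  0.1728 0.0922] tool shift [-0.0008  0.0018 -0.0063] yaw 83.89 turn z 0.39 tilt [-0.0029 -0.0013] F [-8.9 -0.8 17.9] w 17.2 g 40.2
```

```bash
python3 -m handwheel '[[0,0,-0.0008,0,0,0,0],[0,0,-0.0006,0,0,0,0],[0,0,0,0,0,0,0]]'
```

```text
time: 8.45
position: [0.5119, 0.1727, 0.0923]
tool_rot: [2.337, 2.099, -0.001]
ft_force: [-5.6, -0.5, 13.5]
grip_width: 0.198
grip_force: 40.0
```

```bash
python3 -m handwheel '[[0,0,-0.0007,0,0,0,0],[0,0,0,0,0,0,0]]'; python3 -m handwheel '[[0,0,0,-0.001,0,0,0],[0,0,0,-0.001,0,0,0],[0,0,0,0,0,0,0]]';python3 -m handwheel '[[0,0,0,-0.001,0,0,0],[0,0,0,-0.001,0,0,0],[0,0,0,0,0,0,0]]'
```

```text
time: 8.7
position: [0.5118, 0.1727, 0.0923]
tool_rot: [2.336, 2.099, 0.0]
ft_force: [-3.9, -2.5, 12.7]
grip_width: 0.198
grip_force: 40.0
time: 9.07
position: [0.512, 0.1726, 0.0931]
tool_rot: [2.337, 2.099, 0.002]
ft_force: [-1.2, -0.4, 7.1]
grip_width: 0.199
grip_force: 39.1
time: 9.45
position: [0.5119, 0.1725, 0.0946]
tool_rot: [2.337, 2.099, 0.002]
ft_force: [1.1, 1.9, 3.0]
grip_width: 0.201
grip_force: 38.5
```

```bash
python3 -m handwheel '[[0,0,0,-0.0015,0,0,0],[0,0,0,-0.002,0,0,0],[0,0,0,-0.002,0,0,0]]'; python3 -m handwheel '[[0,0,0,-0.0025,0,0,0],[0,0,0,-0.0025,0,0,0],[0,0,0,-0.0025,0,0,0],[0,0,0,-0.0025,0,0,0],[0,0,0,-0.0025,0,0,0]]'
```

```text
time: 9.82
position: [0.5122, 0.1722, 0.0993]
tool_rot: [2.338, 2.098, 0.003]
ft_force: [5.3, 1.8, -7.0]
grip_width: 0.193
grip_force: 37.8
time: 10.45
position: [0.5115, 0.1721, 0.1126]
tool_rot: [2.337, 2.099, -0.0]
ft_force: [4.5, -0.1, -4.0]
grip_width: 0.196
grip_force: 37.9
```

```bash
python3 -m handwheel '[[0,0,0,-0.005,0,0,0],[0,0,0,-0.01,0,0,0],[0,0,0,-0.015,0,0,0],[0,0,0,-0.02,0,0,0],[0,0,0,-0.02,0,0,0],[0,0,0,0,0,0,0],[0,0,0,0,0,0,0]]'
python3 - <<'E'
from h import *
plan([.51,-.2613,.17],83.5)
for n in("scene","top"):
    i=ctrl.camera_info(n);p,d=ctrl.get_image(n);np.savez(n+"2.npz",p=p,d=d,**i)
    h=cv2.cvtColor(p,cv2.COLOR_BGR2HSV)
    if n=="scene":
        cv2.imwrite("pics/scene2.png",cv2.resize(p[120:240,340:480],None,fx=5,fy=5,interpolation=2))
        m=cv2.inRange(h,(0,190,90),(6,255,255));m[:183]=0;m[206:]=0;m[:,:380]=0;m[:,420:]=0;v,u=np.nonzero(m);print(np.median(world(n,i,np.c_[u,v],depth=d[v,u]),0),len(u))
E
```

```text
time: 11.32
position: [0.5112, 0.172, 0.1823]
tool_rot: [2.338, 2.099, -0.001]
ft_force: [0.6, 0.1, -1.5]
grip_width: 0.192
grip_force: 37.9
t 11.32 pos [0.5112 0.172  0.1823] tool shift [-0.4309  0.0453  0.0126] yaw 83.84 turn z 0.34 tilt [-0.0004 -0.0006] F [ 0.6  0.1 -1.5] w 16.7 g 37.9
[0.51668534 0.17212747 0.09864499] 289
```

View pics/scene2.png

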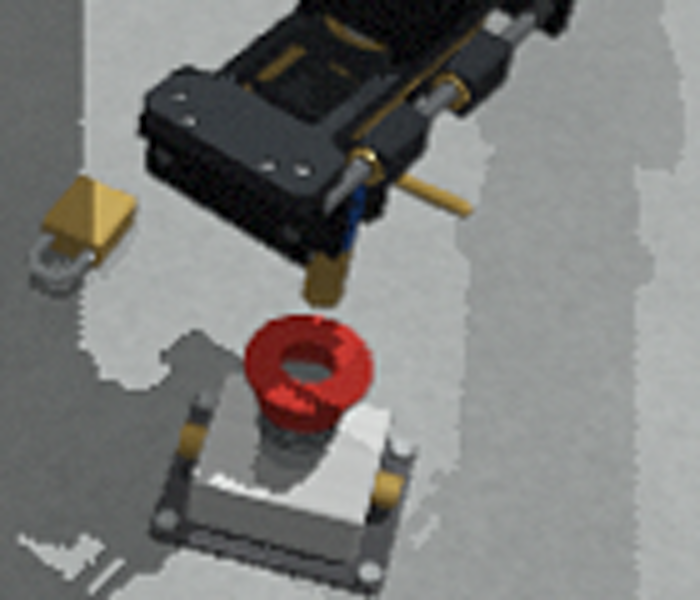

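The collar is forward again (face at z 0.0986), at about (310,370) in the crop. The nozzle hangs upright in the fingers at about (330,270). Next I'll carry it slightly past the hole so the wrist camera can see it.

```bash
python3 -m handwheel '[[0,-0.02,0.002,0,0,0,0],[0,-0.04,0.004,-0.002,0,0,0],[0,-0.048,0.005,-0.002,0,0,0],[0,-0.048,0.005,-0.002,0,0,0],[0,-0.048,0.005,-0.002,0,0,0],[0,-0.048,0.005,0,0,0,0],[0,-0.048,0.005,0,0,0,0],[0,-0.048,0.005,0,0,0,0],[0,-0.048,0.005,0,0,0,0],[0,-0.048,0.005,0,0,0,0],[0,-0.03,0.004,0,0,0,0],[0,0,0,0,0,0,0]]'
python3 -m handwheel '[[0,0,0,0,0,0,0],[0,0,0,0,0,0,0]]'
python3 - <<'E'
from h import *
plan([.5085,-.2613,.15],84)
i=ctrl.camera_info("wrist");p,d=ctrl.get_image("wrist");cv2.imwrite("pics/w2.png",p);np.savez("w2.npz",p=p,d=d,**i)
E
```

```text
time: 12.92
position: [0.5088, -0.3076, 0.1889]
tool_rot: [-2.342, -2.091, 0.002]
ft_force: [-0.0, -0.1, -2.0]
grip_width: 0.199
grip_force: 37.9
time: 13.18
position: [0.5107, -0.3026, 0.1904]
tool_rot: [-2.334, -2.101, -0.0]
ft_force: [0.4, -0.1, -1.7]
grip_width: 0.197
grip_force: 37.9
t 13.18 pos [ 0.5107 -0.3026  0.1904] tool shift [ 0.0408 -0.0065  0.0404] yaw 83.99 turn z -0.01 tilt [-0.0003  0.0006] F [ 0.4 -0.1 -1.7] w 17.1 g 37.9
```

View pics/w2.png

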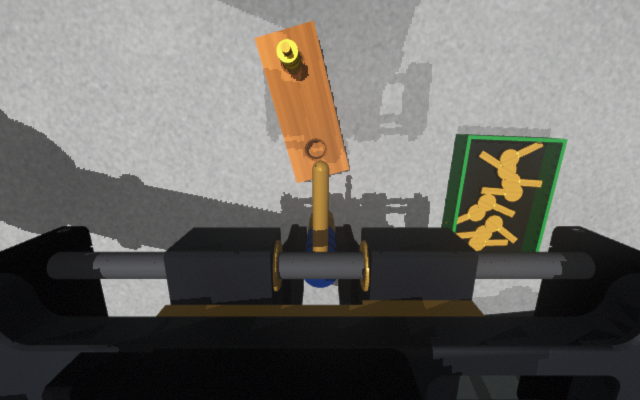

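The hole is visible at about (316,148) and the held pipe runs from about (320,165) to (320,250), centred between the fingers.

```bash
python3 - <<'E'
from h import *
f=np.load("w2.npz");p,d=f["p"],f["d"];n="w2"
h=cv2.cvtColor(p,cv2.COLOR_BGR2HSV)
# rack top plane via mask+depth
m=cv2.inRange(h,(3,70,40),(20,255,255));m[:15]=0;m[185:]=0;m[:,:250]=0;m[:,352:]=0
v,u=np.nonzero(m);w=world(n,f,np.c_[u,v],depth=d[v,u]);k=abs(w[:,2]-.04)<.004
q=world(n,f,np.c_[u,v][k],z=.04)
r=cv2.minAreaRect(q[:,:2].astype(np.float32));print("rack",np.round(r[0],4),np.round(r[1],4),r[2],"zmed",np.median(w[k,2]))
L=cv2.fitLine(q[:,:2].astype(np.float32),2,0,.01,.01).ravel();a=L[:2]*np.sign(L[1]);print("axis",a,"hole by rack",np.array(r[0])-.045*a)
# hole from image: rim darker than wood
g=cv2.GaussianBlur(cv2.cvtColor(p,cv2.COLOR_BGR2GRAY),(3,3),0);x0,y0,x1,y1=300,134,333,162
s=g[y0:y1,x0:x1];print(np.median(s))
b=(s<np.median(s)-14).astype(np.uint8)
nb,lab,st,c=cv2.connectedComponentsWithStats(b)
for row in b: print("".join(".#"[x] for x in row))
dd=d[y0:y1,x0:x1];uu,vv=np.meshgrid(np.arange(x0,x1),np.arange(y0,y1));W=world(n,f,np.c_[uu.ravel(),vv.ravel()],depth=dd.ravel())[:,2].reshape(dd.shape)
print()
for row in W: print("".join("#" if x<.034 else "o" if x<.0375 else "." for x in row))
E
```

```text
rack [ 0.5028 -0.2179] [0.0598 0.1496] 8.657124519348145 zmed 0.03925947018338777
axis [-0.14872266  0.98887897] hole by rack [ 0.50950431 -0.26244197]
130.0
.................................
.................................
.................................
.................................
.............#####...............
...........##########............
.........#############...........
........################.........
.......#############.###.........
......###########.....###........
......#######..........###.......
.....########............#.......
.....#######.............#.......
....#######..............##......
....#######..............##......
....######...............##......
....#####................##......
....#####...............##.......
.....#####.............###.......
.....#####.............###.......
.....######...........###........
.......#####........#####........
........########.######..........
.........#############...........
...........##########............
............######...............
...................#.............
...................####.
[... 262 characters left out ...]
########............
..........############...........
.......o.##############..........
........################.........
.......o################.........
.......##################.o......
.......##################........
......o##################o.......
......o##################o.......
......o##################........
......o##################........
.......##################...o....
.......o################o........
........################o........
.......oo##############..........
..........############.o.........
.........o.o#########oo..........
..........o.ooo##ooo.............
............o....oo..............
.................................
..............o..................
```

```bash
python3 - <<'E'
from h import *
f=np.load("w2.npz");p=f["p"];n="w2";h=cv2.cvtColor(p,cv2.COLOR_BGR2HSV)
print("hole",world(n,f,[[315.1,148.5],[315.6,149]],z=.04).round(4))
s=ctrl.get_state();P=np.array(s["position"]);R=Ro.from_rotvec(s["tool_rot"]).as_matrix()
m=cv2.inRange(h,(9,110,60),(28,255,255));m[:158]=0;m[250:]=0;m[:,:305]=0;m[:,335:]=0
v,u=np.nonzero(m);w=world(n,f,np.c_[u,v],depth=f["d"][v,u]);k=w[:,2]>.2;print("pipe z",np.percentile(w[k,2],[50,95]),"exp top",P[2]+.0497)
q=world(n,f,np.c_[u,v][k],z=P[2]+.0462);t=(q-P)@R
for lo in np.arange(.005,.06,.01):
    j=(t[:,0]>lo)&(t[:,0]<lo+.01)
    if j.any(): print(lo.round(3),"tool y centre",(t[j,1].min()/2+t[j,1].max()/2).round(4),j.sum())
print("tip at tool x",t[:,0].max())
# blue grip edges
B=cv2.inRange(h,(100,110,30),(125,255,255));v,u=np.nonzero(B[230:300,290:350]);print("blue cols",u.min()+290,u.max()+290,v.min()+230,v.max()+230)
plan([.509,-.2619,.15],84)
E
```

```text
hole [[ 0.5093 -0.2614  0.04  ]
 [ 0.5098 -0.262   0.04  ]]
pipe z [0.23645276 0.23900799] exp top 0.240275219770356
0.015 tool y centre -0.0001 285
0.025 tool y centre -0.0001 352
0.035 tool y centre -0.0003 370
0.045 tool y centre -0.0009 374
tip at tool x 0.05483187109112275
blue cols 305 335 230 287
t 13.22 pos [ 0.5107 -0.3028  0.1906] tool shift [ 0.0405 -0.006   0.0406] yaw 83.97 turn z -0.03 tilt [-0.0001  0.0002] F [-0.4  0.2 -1.6] w 16.7 g 37.9
```

```bash
python3 -m handwheel '[[0,0.02,-0.0035,0,0,0,0],[0,0.0208,-0.0035,0,0,0,0],[0,0,0,0.02,0,0,0],[0,0,0,0.025,0,0,0],[0,0,0,0.025,0,0,0],[0,0,0,0.02,0,0,0],[0,0,0,0.01,0,0,0],[0,0,0,0.003,0,0,0],[0,0,0,0,0,0,0],[0,0,0,0,0,0,0]]'
python3 -c "
from h import *
plan([.508,-.2615,.0623],84)"
```

```text
time: 14.48
position: [0.5084, -0.2634, 0.0884]
tool_rot: [2.336, 2.098, 0.001]
ft_force: [-0.2, -1.2, -1.8]
grip_width: 0.194
grip_force: 37.9
t 14.47 pos [ 0.5084 -0.2634  0.0884] tool shift [ 0.0018 -0.0006  0.0261] yaw 83.84 turn z -0.16 tilt [ 0.0014 -0.001 ] F [-0.2 -1.2 -1.8] w 16.9 g 37.9
```

```bash
python3 -m handwheel '[[0,0.0018,-0.0004,0,0,0,0],[0,0,0,0.002,0,0,0],[0,0,0,0.002,0,0,0],[0,0,0,0,0,0,0]]';python3 -m handwheel '[[0,0,0,0.0015,0,0,0],[0,0,0,0.0015,0,0,0],[0,0,0,0,0,0,0]]';python3 -m handwheel '[[0,0,0,0.0015,0,0,0],[0,0,0,0,0,0,0]]'
```

```text
time: 14.98
position: [0.5074, -0.2612, 0.0833]
tool_rot: [-2.337, -2.099, 0.0]
ft_force: [-0.6, -0.6, -1.5]
grip_width: 0.197
grip_force: 37.9
time: 15.35
position: [0.5076, -0.2612, 0.0804]
tool_rot: [2.337, 2.099, 0.0]
ft_force: [0.5, 0.1, -2.1]
grip_width: 0.196
grip_force: 37.9
time: 15.6
position: [0.5076, -0.2612, 0.079]
tool_rot: [2.337, 2.099, 0.0]
ft_force: [0.2, -0.1, -2.2]
grip_width: 0.195
grip_force: 37.9
```

```bash
python3 -m handwheel '[[0,0,0,0.002,0,0,0],[0,0,0,0.002,0,0,0],[0,0,0,0,0,0,0]]';python3 -m handwheel '[[0,0,0,0.002,0,0,0],[0,0,0,0.002,0,0,0],[0,0,0,0.002,0,0,0],[0,0,0,0,0,0,0]]';python3 -m handwheel '[[0,0,0,0.002,0,0,0],[0,0,0,0.002,0,0,0],[0,0,0,0,0,0,0]]'
```

```text
time: 15.98
position: [0.5077, -0.2612, 0.0749]
tool_rot: [2.337, 2.099, 0.0]
ft_force: [1.9, -0.3, -2.1]
grip_width: 0.192
grip_force: 37.9
time: 16.48
position: [0.5077, -0.2612, 0.0689]
tool_rot: [2.337, 2.099, 0.0]
ft_force: [1.2, -0.2, -2.2]
grip_width: 0.198
grip_force: 37.9
time: 16.85
position: [0.5077, -0.2612, 0.0649]
tool_rot: [2.337, 2.099, 0.0]
ft_force: [2.6, 0.0, -3.1]
grip_width: 0.197
grip_force: 37.9
```

```bash
python3 -m handwheel '[[0,0,0,0.001,0,0,0],[0,0,0,0.001,0,0,0],[0,0,0,0,0,0,0]]';python3 -m handwheel '[[0,0,0,0.0006,0,0,0],[0,0,0,0,0,0,0]]'; python3 -m handwheel '[[0,0,0,0.0005,0,0,0],[0,0,0,0,0,0,0]]'
```

```text
time: 17.23
position: [0.5078, -0.2612, 0.0631]
tool_rot: [2.337, 2.099, 0.0]
ft_force: [1.6, -1.7, -1.7]
grip_width: 0.197
grip_force: 37.9
time: 17.48
position: [0.5078, -0.2613, 0.0625]
tool_rot: [2.337, 2.099, 0.0]
ft_force: [1.7, -0.7, -1.0]
grip_width: 0.197
grip_force: 37.9
time: 17.73
position: [0.5078, -0.2613, 0.0622]
tool_rot: [2.337, 2.099, 0.0]
ft_force: [2.5, -0.1, 0.6]
grip_width: 0.198
grip_force: 37.9
```

```bash
python3 -m handwheel '[[0,0,0,0.0004,0,0,0],[0,0,0,0,0,0,0]]';python3 -m handwheel '[[0,0,0,0.0004,0,0,0],[0,0,0,0,0,0,0]]'
```

```text
time: 17.98
position: [0.5079, -0.2613, 0.0621]
tool_rot: [2.337, 2.098, 0.0]
ft_force: [0.6, 0.9, 4.4]
grip_width: 0.193
grip_force: 37.9
time: 18.23
position: [0.5079, -0.2614, 0.0621]
tool_rot: [2.337, 2.098, -0.0]
ft_force: [0.2, -0.4, 7.8]
grip_width: 0.198
grip_force: 37.9
```

It's on the hole floor: z stays at 0.0621 while the force rises. Now I'll let go and withdraw.

```bash
python3 -m handwheel '[[0.025,0,0,-0.0006,0,0,0],[0.04,0,0,0,0,0,0],[0.04,0,0,0,0,0,0],[0.04,0,0,-0.005,0,0,0],[0.04,0,0,-0.015,0,0,0],[0.04,0,0,-0.025,0,0,0],[0.04,0,0,-0.03,0,0,0],[0.04,0,0,-0.03,0,0,0],[0.04,0,0,-0.03,0,0,0],[0.04,0,0,-0.02,0,0,0],[0.04,-0.05,0,0,0,0,0],[0.04,-0.05,0,0,0,0,0]]' 10
python3 -m handwheel '[[0.04,-0.03,0,0,0,0,0],[0.04,0,0,0,0,0,0],[0.04,0,0,0,0,0,0]]'
python3 - <<'E'
from h import *
o=[]
for n in("scene","top"):
    i=ctrl.camera_info(n);p,d=ctrl.get_image(n);h=cv2.cvtColor(p,cv2.COLOR_BGR2HSV)
    x0,y0,x1,y1=(230,80,310,170) if n=="scene" else (360,190,440,280)
    o.append(cv2.resize(p[y0:y1,x0:x1],(400,450),interpolation=2))
    m=cv2.inRange(h,(100,110,50),(125,255,255));z=np.zeros_like(m);z[y0:y1,x0:x1]=m[y0:y1,x0:x1];v,u=np.nonzero(z)
    w=world(n,i,np.c_[u,v],depth=d[v,u]);print(n,"blue",len(u),np.median(w,0).round(4),np.percentile(w[:,2],[2,98]).round(4))
    m=cv2.inRange(h,(9,110,60),(28,255,255));z=np.zeros_like(m);z[y0:y1,x0:x1]=m[y0:y1,x0:x1];v,u=np.nonzero(z);w=world(n,i,np.c_[u,v],depth=d[v,u]);w=w[(w[:,1]<-.21)&(w[:,2]>.1)];print("pipe",w.min(0).round(3),w.max(0).round(3))
cv2.imwrite("pics/end.png",np.hstack(o));plan([.5,-.26,.2])
E
```

```text
time: 19.73
position: [0.4975, -0.3615, 0.2191]
tool_rot: [2.333, 2.099, -0.0]
ft_force: [0.3, 0.4, 0.7]
grip_width: 0.461
grip_force: 0.0
time: 20.1
position: [0.4943, -0.3892, 0.2175]
tool_rot: [2.336, 2.1, 0.002]
ft_force: [0.3, -0.0, -1.3]
grip_width: 0.461
grip_force: 0.0
scene blue 79 [ 0.5141 -0.2557  0.0787] [0.0551 0.0988]
pipe [ 0.511 -0.252  0.101] [ 0.517 -0.211  0.111]
top blue 36 [ 0.5053 -0.2586  0.097 ] [0.05   0.1013]
pipe [ 0.507 -0.259  0.101] [ 0.516 -0.211  0.114]
t 20.2 pos [ 0.4945 -0.3887  0.2175] tool shift [ 0.1286 -0.0081  0.0175] yaw 83.99 turn z None tilt [ 0.0008 -0.0001] F [ 0.1 -0.5  0.1] w 39.6 g 0.0
```

View pics/end.png

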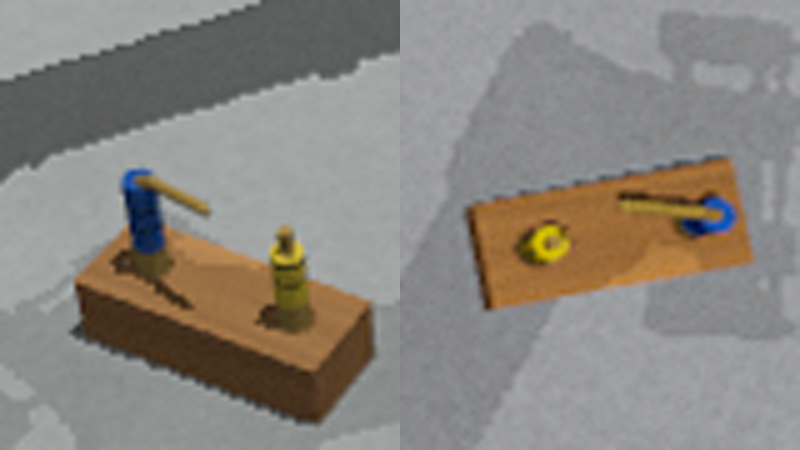

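The nozzle stands upright in the free hole, at (145,220) in the left half and (715,215) in the right. Its grip top is near z 0.098 as expected, the spare is untouched, and the arm is clear.

```bash
python3 -c "
from bench import ctrl
print(ctrl.close_job())"
```

```text
the job is handed in; nothing more can be done
None
```

The blow nozzle is out of the coupling, the collar has snapped forward again, and the nozzle stands fully home in the rack's free hole with the gripper clear; handed in at about 20 s (the hand-in gave no verdict).

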